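Load the slicer with radishes and start it

TASK

Tip all six radishes from the scoop through the slicer's wide funnel so that they drop all the way down into its clear feed tube, freeing any that jam, and set the empty scoop back down upright on the counter. Then push the slicer's start knob in and turn it clockwise all the way to its stop, let it spring back out, and leave the other things on the counter where they stand.

Things in the scene. Friction and masses are not known exactly. Their poses are not given: they have to be found in the camera images.
- slicer: Fixed vegetable slicer. Origin on the counter under the feed tube's axis; z up, front -x. Metal base 170 x 170 mm, 80 high; on it a clear upright tube (inner diameter 52, from 80 to 170 mm up) opening into a steel funnel cone (inner 52 at 170 mm up, rim outer diameter 144 at 225 mm up, wall 4). On the front a grey panel, its normal leaning 28 degrees from vertical to -x, with the knob.
- tube_floor (a point): Centre of the floor of the feed tube, 84 mm above the counter; z up along the tube axis. The tube's upper end, where the funnel begins, is 86 mm above this point.
- funnel_mouth (a point): Centre of the funnel's round mouth in the plane of its rim, 225 mm above the counter; the mouth is about 136 mm wide inside.
- knob_grip (a point): On the axis of the black start knob on the sloped panel, at mid-height of its grip bar; moves with the knob. z out of the panel along the knob's axis (28 degrees from vertical, to the slicer's front), x along the bar. Bar 46 mm long, 13 wide, 30 high (top 13 mm above this point), on a 54 mm round skirt that turns with it, its top 17 mm below this point. 25 mm free beside the bar.
- knob_press (a joint): How far the knob is pushed in along its axis, m: 0 = out (sprung), 0.006 = fully in. Takes about 3 N to start and 8 N fully in; springs back when let go.
- knob_turn (a joint): Turn of the knob, rad: 0 = off, grows clockwise seen from outside (looking at the panel), 1.4 = end stop (on). At off and not pushed in, an inner stop blocks it after about 0.08 rad; pushed in at least 5 mm it turns lightly (about 0.05 N m). Past about 1.1 rad it springs out again when let go, and stays where it is left.
- scoop: Loose open-front steel scoop, about 220 g, holding the radishes. Origin under the middle of its bowl, z up, x to its open mouth. Bowl 100 mm long, 74 wide (66 inside), walls 42 high; standing on its feet its floor rises 9 degrees to the mouth, which has no rim. Straight black handle behind (-x): 18 mm wide, 22 high, 29 to 51 mm up, from 55 to 177 mm behind the origin, free space under it.
- scoop_lip (a point): Middle of the front edge of the scoop's floor, where the radishes leave; 49 mm ahead of and 22 mm above the scoop's origin; axes as the scoop's.
- scoop_grip (a point): Point in the middle of the handle's section, 88 mm behind the scoop's origin and 40 mm above the counter, about 35 mm behind the bowl; axes as the scoop's (x along the handle towards the mouth).
- radish0: One of six loose round red radishes with a pale root end, 25 mm diameter (27 mm long), about 12 g; origin at its centre. Starts in the scoop; rolls when the scoop's floor slopes down about 10 to 25 degrees towards the mouth.
- radish1: One of six loose round red radishes with a pale root end, 25 mm diameter (27 mm long), about 12 g; origin at its centre. Starts in the scoop; rolls when the scoop's floor slopes down about 10 to 25 degrees towards the mouth.
- radish2: One of six loose round red radishes with a pale root end, 25 mm diameter (27 mm long), about 12 g; origin at its centre. Starts in the scoop; rolls when the scoop's floor slopes down about 10 to 25 degrees towards the mouth.
- radish3: One of six loose round red radishes with a pale root end, 25 mm diameter (27 mm long), about 12 g; origin at its centre. Starts in the scoop; rolls when the scoop's floor slopes down about 10 to 25 degrees towards the mouth.
- radish4: One of six loose round red radishes with a pale root end, 25 mm diameter (27 mm long), about 12 g; origin at its centre. Starts in the scoop; rolls when the scoop's floor slopes down about 10 to 25 degrees towards the mouth.
- radish5: One of six loose round red radishes with a pale root end, 25 mm diameter (27 mm long), about 12 g; origin at its centre. Starts in the scoop; rolls when the scoop's floor slopes down about 10 to 25 degrees towards the mouth.
- mayo_jar: Bystander: jar, 70 mm diameter, 100 mm high; origin under its centre.
- squeeze_bottle: Bystander: yellow squeeze bottle, 56 mm diameter, 170 mm high; origin under its centre.
- dip_cup: Bystander: small white cup, 70 mm diameter, 45 mm high; origin under its centre.
- salt_shaker: Bystander: steel shaker, 44 mm diameter, 80 mm high; origin under its centre.
- towel_roll: Bystander: standing paper roll, 110 mm diameter, 240 mm high; origin under its centre.
- spatula: Bystander: spatula lying on the counter.
- garnish_bowl: Bystander: steel bowl, 120 mm diameter, 50 mm high; origin under its centre.

How it is judged:
By the outcome, as a careful person would: the job done as asked, in the order asked, and still so for the second after the job is handed in, with the robot touching nothing.
It also fails if it takes over 72 s, if anything falls off the work surface, if the arm or the gripper's body presses on something with over 40 N, if the wrist force passes 120 N, or if a joint passes its speed limit or range.

ROBOT

A 6-joint arm with a two-finger parallel gripper is mounted at the origin on the work surface. World frame = base frame: x ahead of the robot, y to its left, z up, the work surface at z = 0. Lengths are in m, angles in rad, forces in N, time in s.
With the tool pointing down it reaches from about 0.35 to 0.925 m from the base axis. Payload 6.4 kg.
Tool frame: the origin (TCP) lies at the very end of the fingers, on their centre line; the grasp point (between the pads) lies 19 mm behind it; z points along the fingers, y is the line along which they close (so a half turn about z gives the same grasp; the last joint's range is limited). The gripper opens to 94 mm and grips with 3 to 60 N. Pads are 16 mm wide; open, the fingers measure 119 mm over their backs; the gripper's body (75 mm by 177 mm) begins 78 mm behind the grasp point.
Start: joints at [-1.498, 0.245, 1.558, -0, 1.339, -0.174], TCP at [0.159, -0.63, 0.205] pointing down, gripper open.
Joint ranges: [-3.13, 3.13], [-1.02, 2.26], [0.13, 2.54], [-0.95, 4.09], [0.21, 2.88], [-2.74, 2.74]. Speed limits (rad/s): [2.57, 2.57, 3.14, 3.14, 3.14, 3.14].

INTERFACE

Orientations are given as a 3x3 rotation matrix whose columns are the frame's x, y, z axes.
In Python, from rig import bot gives the robot as it stands.
- The arm moves only by the shell command python3 -m handwheel 'ROWS' [OPENING] [FORCE]. ROWS is JSON, a list that holds one entry, the list of rows, each a list of 6 numbers: the shift along the tool's x, y, z each as a share of 0.5 m, from -1 to 1, then the turn, a rotation vector about the tool's x, y, z each as a share of 90 degrees, from -1 to 1. In form: [[[tx, ty, tz, rx, ry, rz], ...]]. A call has 1 to 10 rows; each row is the pose to reach, as a shift and turn from the pose commanded when the call began, along the tool's axes at that moment; what a row does not reach only later rows make up. A row lasts 1/12 s, in which the tool goes at most 41.7 mm and 7.16 degrees, less where a joint would pass 70% of its speed; a pose out of reach is approached as far as the arm can. A call with a number of a shift or a turn outside -1 to 1 is refused whole. A call with a gripper value outside its range is refused whole. OPENING is the opening, from 0 (shut) to 1 (fully open), set as the call begins (- or left out, the last holds). The fingers move at their own pace and stop on an object; FORCE is the grip in N (left out, the last holds). Time passes only in rows, so rows that repeat a pose let the fingers close. It gives the time, the measured TCP pose, the force, the opening and the grip force at its end, in the units of the state.
- bot.read_state(): the state, without advancing time (a new reading comes with each control period).
- bot.get_image(name): name is "side" or "top" or "wrist"; returns a dict with "pixels" (480x640x3 uint8, red, green, blue), "camera_matrix" (3x3 intrinsics, pixels), "rvec" (rotation vector, rad) and "tvec" (3), from world to camera coordinates, as OpenCV has them. Camera axes: x right, y down, z forward; pixel columns grow to the right and rows downward; lengths in m; the calibration is good to about 2 mm. A picture is of the moment at which its call begins. There is no depth.
- bot.job_done(): hands the job in; it is judged then, once.
The state is a dict: "time_s": time; "joints": joint angles; "dq": joint speeds; "joint_efforts": joint torques, N m; "ee_pos": TCP position; "orientation": TCP orientation; "wrist_force": force on the tool from outside, world axes, zero at the start; "ft_torque": the same for the moment, N m; "opening": opening from 0.0 (shut) to 1.0 (fully open); "grasp_force": force on a finger pad.
Only numpy, scipy, OpenCV 4.12 (cv2) and the standard library are available. Lean on these libraries where they do the work, as an engineer would, in place of code of your own. Each camera call takes 0.05 s, during which the arm holds its last target. There are 200 camera calls.

## Working session

There is one attempt and no reset: what is moved stays moved. The work goes in short steps, Python scripts to look and compute and a shell command to move; the robot and the scene stay as the last step left them, time stands still between calls to the robot, and variables do not carry over. Pictures are saved under pics/ and viewed, at most 10 in all, crops included, and the job is handed in when it is done.

```bash
ls; mkdir -p pics; python3 - <<'E'
from rig import bot
import cv2,numpy as np
for n in ("top","side"):
    d=bot.get_image(n); cv2.imwrite(f"pics/{n}0.png",d["pixels"][:,:,::-1]); np.savez(f"{n}.npz",**d)
    R=cv2.Rodrigues(np.array(d["rvec"]))[0]; print(n,(-R.T@np.array(d["tvec"]).ravel()).round(3))
print(bot.read_state())
E
```

```text
pics
top [0.228 0.046 1.419]
side [0.391 0.992 0.84 ]
{'time_s': 0.1, 'joints': array([-1.49811802e+00,  2.45711952e-01,  1.55885985e+00, -2.69469827e-05,
        1.33868675e+00, -1.74063063e-01]), 'dq': array([-0.00113423, -0.0032248 , -0.00299019,  0.00042172,  0.00087007,
       -0.00147336]), 'joint_efforts': array([-2.64114778e-04, -4.16914558e+01, -3.15525985e+01,  6.87083811e-02,
        3.10086866e-02, -4.38674044e-05]), 'ee_pos': array([ 0.15874254, -0.62977669,  0.20449354]), 'orientation': array([[ 9.69711975e-01,  2.44251230e-01, -1.47122815e-04],
       [ 2.44251133e-01, -9.69710591e-01,  1.65959063e-03],
       [ 2.62690501e-04, -1.64525982e-03, -9.99998612e-01]]), 'wrist_force': array([-0.29165317,  0.54814894,  0.34173369]), 'ft_torque': array([-0.02758819,  0.00266558, -0.03971451]), 'grasp_force': 0.0, 'opening': 0.9989415990389274}
```

View pics/top0.png

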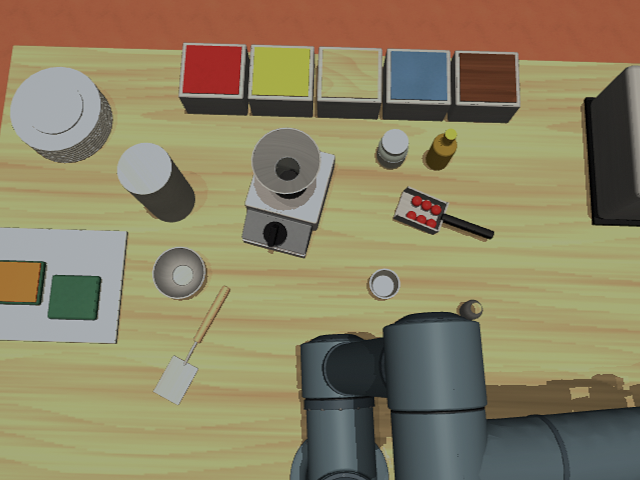

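View pics/side0.png

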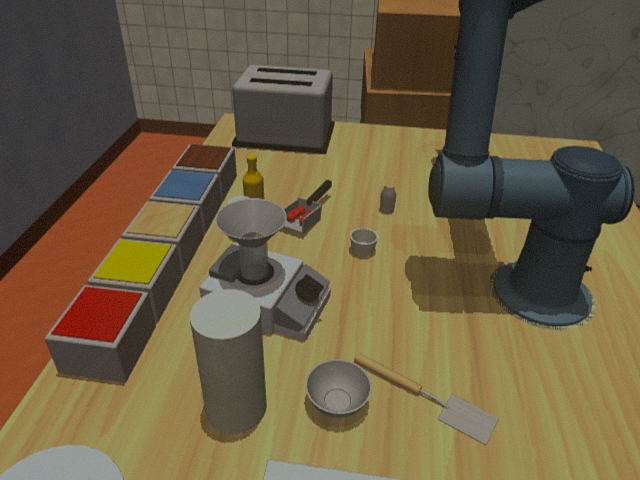

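```bash
cat > h.py <<'E'
import numpy as np,cv2
from rig import bot
def cam(d): 
    R=cv2.Rodrigues(np.array(d["rvec"],float))[0]; t=np.array(d["tvec"],float).ravel(); return np.array(d["camera_matrix"],float),R,t
def ray(d,u,v):
    K,R,t=cam(d); return -R.T@t, R.T@np.linalg.solve(K,[u,v,1.])
def onz(d,u,v,z):
    c,r=ray(d,u,v); return c+r*(z-c[2])/r[2]
def tri(d1,p1,d2,p2):
    c1,r1=ray(d1,*p1); c2,r2=ray(d2,*p2)
    s=np.linalg.lstsq(np.c_[r1,-r2],c2-c1,rcond=None)[0]; a=c1+s[0]*r1;b=c2+s[1]*r2
    return (a+b)/2,np.linalg.norm(a-b)
def proj(d,P):
    K,R,t=cam(d); p=K@(R@np.array(P,float)+t); return p[:2]/p[2]
def rows(dp,dR=None,st=None):
    """move to world pos dp / orientation dR as a row from current state"""
    st=st or bot.read_state(); R=st["orientation"]; p=st["ee_pos"]
    dR=R if dR is None else dR
    rv=cv2.Rodrigues(R.T@dR)[0].ravel()/(np.pi/2)
    return np.r_[R.T@(np.array(dp)-p)/.5,rv].round(4)
E
python3 - <<'E'
from h import *
T=dict(np.load("top.npz"));S=dict(np.load("side.npz"))
im=T["pixels"].astype(int)
def blob(im,x0,x1,y0,y1,th=45):
    m=np.zeros(im.shape[:2],np.uint8); m[y0:y1,x0:x1]=(im[y0:y1,x0:x1].max(2)<th)
    n,l,s,c=cv2.connectedComponentsWithStats(m); k=1+np.argmax(s[1:,4]); return (l==k),c[k],s[k]
m,c,s=blob(im,440,505,205,250); ys,xs=np.nonzero(m)
print("handle",c,s,cv2.minAreaRect(np.c_[xs,ys].astype(np.float32)))
r=cv2.boxPoints(cv2.minAreaRect(np.c_[xs,ys].astype(np.float32)))
print([onz(T,*q,.045).round(3) for q in r], onz(T,*c,.045))
m,kt,s=blob(im,255,295,218,252); print("knob top",kt,s)
m,ks,s2=blob(S["pixels"].astype(int),285,330,265,320); print("knob side",ks,s2); print(tri(T,kt,S,ks))
g=cv2.cvtColor(T["pixels"],cv2.COLOR_RGB2GRAY)
hc=cv2.HoughCircles(g[100:220,220:360],cv2.HOUGH_GRADIENT,1,50,param1=100,param2=15,minRadius=26,maxRadius=42); print(hc)
if hc is not None:
  for u,v,rr in hc[0][:2]: print(onz(T,u+220,v+100,.225))
a=cv2.resize(T["pixels"][125:260,235:345,::-1],None,fx=4,fy=4,interpolation=cv2.INTER_CUBIC)
b=cv2.resize(T["pixels"][180:245,390:500,::-1],None,fx=3.2,fy=3.2,interpolation=cv2.INTER_CUBIC)
o=np.zeros((540,800,3),np.uint8); o[:,:440]=a; o[:b.shape[0],445:445+b.shape[1]]=b
c=cv2.resize(S["pixels"][255:345,265:345,::-1],None,fx=3.5,fy=3.5); o[210:525,445:725]=c
cv2.imwrite("pics/c1.png",o)
E
```

```text
handle [467.02830189 226.03301887] [440 214  54  25 424] ((466.2080078125, 225.8029022216797), (55.960426330566406, 8.885319709777832), 19.983104705810547)
[array([ 0.569, -0.213,  0.045]), array([ 0.589, -0.22 ,  0.045]), array([ 0.548, -0.34 ,  0.045]), array([ 0.528, -0.332,  0.045])] [ 0.55776291 -0.27814392  0.045     ]
knob top [274.59465479 233.48106904] [263 222  24  25 449]
knob side [307.2751938  287.43410853] [296 275  26  23 258]
(array([0.51940604, 0.15854301, 0.08050021]), np.float64(0.001269789057653552))
[[[64.5 61.5 32.2]]]
[0.63793334 0.133419   0.225     ]
```

View pics/c1.png

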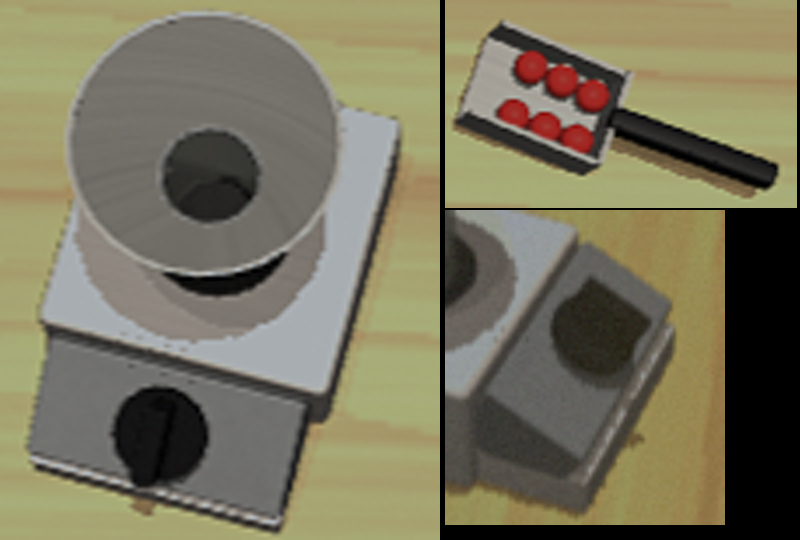

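```bash
python3 - <<'E'
from h import *
T=dict(np.load("top.npz"))
print("rim",onz(T,286.25,160.5,.225),"bottle cap",onz(T,450,135,.17),"shaker",onz(T,471,308,.08),"jar",onz(T,394,140,.1))
d=np.deg2rad(71); c,s=np.cos(d),np.sin(d)
R=np.array([[c,s,0],[s,-c,0],[0,0,-1.]])
print(rows([.567,-.250,.13],R))
E
```

```text
rim [0.64018473 0.12995185 0.225     ] bottle cap [ 0.72800121 -0.21587882  0.17      ] shaker [ 0.36694622 -0.27496409  0.08      ] jar [ 0.73988456 -0.10337146  0.1       ]
[ 9.773e-01 -5.369e-01  1.501e-01 -9.000e-04 -7.000e-04 -6.318e-01]
```

```bash
python3 -m handwheel '[[[0.977,-0.537,0,0,0,-0.632],[0.977,-0.537,0,0,0,-0.632],[0.977,-0.537,0,0,0,-0.632],[0.977,-0.537,0,0,0,-0.632],[0.977,-0.537,0,0,0,-0.632],[0.977,-0.537,0,0,0,-0.632],[0.977,-0.537,0,0,0,-0.632],[0.977,-0.537,0,0,0,-0.632],[0.977,-0.537,0,0,0,-0.632],[0.977,-0.537,0,0,0,-0.632]]]' 1 30
python3 - <<'E'
from h import *
d=np.deg2rad(71); c,s=np.cos(d),np.sin(d)
R=np.array([[c,s,0],[s,-c,0],[0,0,-1.]])
print(rows([.567,-.250,.15],R),bot.read_state()["joints"])
E
```

```text
time_s: 0.93
ee_pos: [0.4649, -0.3446, 0.2052]
orientation: [[0.325, 0.946, -0.0], [0.946, -0.325, 0.0], [0.0, -0.0, -1.0]]
wrist_force: [0.6, -0.7, -0.2]
opening: 1.001
grasp_force: 0.0
[ 2.453e-01  1.317e-01  1.103e-01 -3.000e-04 -1.000e-04  3.000e-04] [-8.33747675e-01  8.04012592e-02  1.74389761e+00 -2.02445417e-05
  1.31777493e+00 -5.02609917e-01]
```

```bash
python3 -m handwheel '[[[0.245,0.132,0.11,0,0,0],[0.245,0.132,0.11,0,0,0],[0.245,0.132,0.11,0,0,0],[0.245,0.132,0.11,0,0,0],[0.245,0.132,0.11,0,0,0],[0.245,0.132,0.11,0,0,0],[0.245,0.132,0.11,0,0,0]]]'
python3 - <<'E'
from h import *
d=bot.get_image("wrist"); np.savez("w1.npz",**d); cv2.imwrite("pics/w1.png",d["pixels"][:,:,::-1])
im=d["pixels"].astype(int); m=(im.max(2)<45).astype(np.uint8)
n,l,s,c=cv2.connectedComponentsWithStats(m)
for k in range(1,n):
    if s[k,4]>800: print(s[k],c[k].round(1))
for p in ([.567,-.25,.051],[.591,-.18,.051],[.55,-.30,.051]): print(proj(d,p))
E
```

```text
time_s: 1.52
ee_pos: [0.5657, -0.2528, 0.1507]
orientation: [[0.326, 0.946, -0.0], [0.946, -0.326, -0.0], [-0.0, 0.0, -1.0]]
wrist_force: [-0.6, 0.4, 1.0]
opening: 0.995
grasp_force: 0.0
[ 309  191   22   86 1484] [319.  227.9]
[    0   285   640   195 22898] [139.7 415.4]
[  412   302   228   154 13925] [563.7 387.6]
[316.73479875 234.82326464]
[316.62233692 137.0837574 ]
[316.97030534 296.82426038]
```

View pics/w1.png

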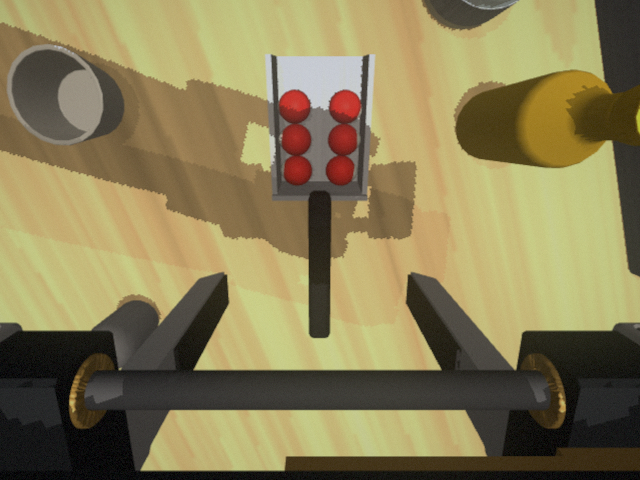

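```bash
python3 - <<'E'
from h import *
d=dict(np.load("w1.npz")); p=onz(d,319.3,230.5,.051); print(p, rows([p[0],p[1],.021]))
E
```

```text
[ 0.57003718 -0.24734299  0.051     ] [0.0142 0.0042 0.2602 0.     0.     0.    ]
```

```bash
python3 -m handwheel '[[[0.014,0.004,0.08,0,0,0],[0.014,0.004,0.15,0,0,0],[0.014,0.004,0.21,0,0,0],[0.014,0.004,0.24,0,0,0],[0.014,0.004,0.258,0,0,0],[0.014,0.004,0.258,0,0,0],[0.014,0.004,0.258,0,0,0]]]'
python3 -m handwheel '[[[0,0,0,0,0,0],[0,0,0,0,0,0],[0,0,0,0,0,0],[0,0,0,0,0,0],[0,0,0,0,0,0],[0,0,0,0,0,0],[0,0,0,0,0,0],[0,0,0,0,0,0],[0,0,0,0,0,0],[0,0,0,0,0,0]]]' 0 60
```

```text
time_s: 2.15
ee_pos: [0.5705, -0.2474, 0.0226]
orientation: [[0.326, 0.945, 0.001], [0.945, -0.326, -0.001], [-0.0, 0.002, -1.0]]
wrist_force: [-0.7, 0.4, 0.8]
opening: 1.0
grasp_force: 0.0
time_s: 2.98
ee_pos: [0.5703, -0.2461, 0.0214]
orientation: [[0.325, 0.946, -0.0], [0.946, -0.325, 0.0], [0.0, -0.0, -1.0]]
wrist_force: [-0.3, 0.5, -0.2]
opening: 0.329
grasp_force: 0.0
```

```bash
python3 -m handwheel '[[[0,0,0,0,0,0],[0,0,0,0,0,0],[0,0,0,0,0,0],[0,0,0,0,0,0],[0,0,0,0,0,0],[0,0,0,0,0,0]]]'
python3 -m handwheel '[[[0,0,-0.01,0,0,0],[0,0,-0.03,0,0,0],[0,0,-0.06,0,0,0],[0,0,-0.1,0,0,0],[0,0,-0.14,0,0,0],[0,0,-0.18,0,0,0],[0,0,-0.2,0,0,0],[0,0,-0.2,0,0,0]]]'
python3 - <<'E'
from h import *
d=bot.get_image("wrist"); np.savez("w2.npz",**d)
s=bot.get_image("side"); o=np.zeros((480,800,3),np.uint8)
o[:,:400]=d["pixels"][:,120:520,::-1]; o[:300,400:]=cv2.resize(s["pixels"][110:260,220:420,::-1],None,fx=2,fy=2); cv2.imwrite("pics/g1.png",o)
E
```

```text
time_s: 3.48
ee_pos: [0.5702, -0.2461, 0.0214]
orientation: [[0.325, 0.946, -0.0], [0.946, -0.325, 0.0], [-0.0, -0.0, -1.0]]
wrist_force: [-1.0, 0.2, 0.1]
opening: 0.184
grasp_force: 60.0
time_s: 4.15
ee_pos: [0.572, -0.2472, 0.125]
orientation: [[0.325, 0.946, 0.005], [0.946, -0.325, -0.003], [-0.002, 0.006, -1.0]]
wrist_force: [0.1, -0.1, -1.4]
opening: 0.187
grasp_force: 60.0
```

View pics/g1.png

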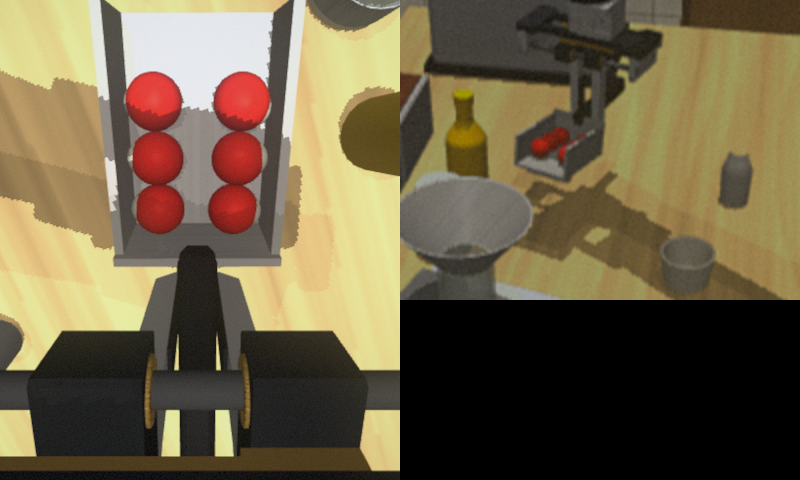

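```bash
python3 -m handwheel '[[[0,0,-0.02,0,0,0],[0,0,-0.06,0,0,0],[0,0,-0.11,0,0,0],[0,0,-0.17,0,0,0],[0,0,-0.23,0,0,0],[0,0,-0.28,0,0,0],[0,0,-0.31,0,0,0],[0,0,-0.33,0,0,0],[0,0,-0.33,0,0,0]]]'
python3 -m handwheel '[[[0.01,-0.003,0,0,0,0],[0.03,-0.008,0,0,0,0],[0.06,-0.017,0,0,0,0],[0.1,-0.027,0,0,0,0],[0.145,-0.04,0,0,0,0],[0.195,-0.053,0,0,0,0],[0.245,-0.067,0,0,0,0],[0.29,-0.079,0,0,0,0],[0.33,-0.09,0,0,0,0],[0.365,-0.1,0,0,0,0]]]'
python3 -m handwheel '[[[0.03,-0.008,0,0,0,0],[0.05,-0.013,0,0,0,0],[0.063,-0.017,0,0,0,0],[0.068,-0.018,0,0,0,0],[0.068,-0.018,0,0,0,0],[0.068,-0.018,0,0,0,0]]]'
python3 - <<'E'
from h import *
st=bot.read_state(); R=st["orientation"]
d=np.array([np.cos(np.deg2rad(71)),np.sin(np.deg2rad(71)),0]); C=np.array([.640,.130,0])
lip=C-.025*d+[0,0,.25]; u=np.array([d[1],-d[0],0])
print("lip now",st["ee_pos"]+R@[.137,0,-.001],"C",C)
for a in (0,6,9,12,15,18,21,24,27,30,34,38,42,46):
    t=np.deg2rad(a); x=np.cos(t)*d-np.sin(t)*np.array([0,0,1]); z=np.cross(x,u); Rn=np.c_[x,u,z]
    print(a,rows(lip-Rn@[.137,0,-.001],Rn,st))
E
```

```text
time_s: 5.0
ee_pos: [0.5709, -0.2465, 0.2884]
orientation: [[0.325, 0.946, 0.002], [0.946, -0.325, -0.002], [-0.001, 0.003, -1.0]]
wrist_force: [0.7, 0.3, -2.8]
opening: 0.188
grasp_force: 60.0
time_s: 5.83
ee_pos: [0.5814, -0.0541, 0.285]
orientation: [[0.324, 0.946, -0.002], [0.946, -0.324, 0.001], [0.0, -0.003, -1.0]]
wrist_force: [-0.6, 0.3, -2.2]
opening: 0.185
grasp_force: 60.0
time_s: 6.33
ee_pos: [0.5848, -0.0226, 0.2863]
orientation: [[0.326, 0.946, -0.0], [0.946, -0.326, -0.0], [-0.0, -0.0, -1.0]]
wrist_force: [-0.3, -0.1, -2.7]
opening: 0.188
grasp_force: 60.0
lip now [0.62941559 0.10695726 0.28721369] C [0.64 0.13 0.  ]
0 [ 0.0005  0.005   0.0745 -0.0002  0.0002 -0.    ]
6 [ 0.0018  0.005   0.0459 -0.0002 -0.0665  0.    ]
9 [ 0.0035  0.005   0.0316 -0.0002 -0.0998  0.    ]
12 [ 0.006   0.005   0.0175 -0.0002 -0.1331  0.    ]
15 [ 0.0093  0.005   0.0035 -0.0002 -0.1665  0.    ]
18 [ 0.0133  0.005  -0.0103 -0.0002 -0.1998  0.    ]
21 [ 1.790e-02  5.000e-03 -2.380e-02 -2.000e-04 -2.331e-01  0.000e+00]
24 [ 2.330e-02  5.000e-03 -3.710e-02 -2.000e-04 -2.665e-01  0.000e+00]
27 [ 2.940e-02  5.000e-03 -5.010e-02 -2.000e-04 -2.998e-01  0.000e+00]
30 [ 3.620e-02  5.000e-03 -6.280e-02 -2.000e-04 -3.331e-01  0.000e+00]
34 [ 4.620e-02  5.000e-03 -7.910e-02 -2.000e-04 -3.776e-01  0.000e+00]
38 [ 5.73e-02  5.00e-03 -9.46e-02 -2.00e-04 -4.22e-01  0.00e+00]
42 [ 6.950e-02  5.000e-03 -1.094e-01 -2.000e-04 -4.665e-01  1.000e-04]
46 [ 8.270e-02  5.000e-03 -1.232e-01 -2.000e-04 -5.109e-01  1.000e-04]
```

```bash
python3 -m handwheel '[[[0.001,0.005,0.07,-0,-0.01,0],[0.002,0.005,0.05,0,-0.05,0],[0.004,0.005,0.03,0,-0.1,0],[0.006,0.005,0.018,0,-0.133,0],[0.009,0.005,0.004,0,-0.167,0],[0.013,0.005,-0.01,0,-0.2,0],[0.018,0.005,-0.024,0,-0.233,0],[0.018,0.005,-0.024,0,-0.233,0]]]'
cat > look.py <<'E'
import sys; from h import *
n=sys.argv[1]; o=np.zeros((480,800,3),np.uint8)
d=bot.get_image("wrist"); np.savez("w_%s.npz"%n,**d); o[:,:400]=d["pixels"][:,120:520,::-1]
s=bot.get_image("side"); o[:240,400:]=cv2.resize(s["pixels"][180:300,160:360,::-1],None,fx=2,fy=2)
t=bot.get_image("top"); o[240:,400:]=cv2.resize(t["pixels"][120:240,200:400,::-1],None,fx=2,fy=2)
cv2.imwrite("pics/%s.png"%n,o)
def red(im,box=None):
    h=cv2.cvtColor(im,cv2.COLOR_RGB2HSV); m=((h[...,1]>170)&((h[...,0]<6)|(h[...,0]>174))&(h[...,2]>60)).astype(np.uint8)
    k,l,st,c=cv2.connectedComponentsWithStats(m); return [(c[i].round().astype(int).tolist(),int(st[i,4])) for i in range(1,k) if st[i,4]>15]
print("w",red(d["pixels"])); print("s",red(s["pixels"])); print("t",red(t["pixels"]))
E
python3 look.py p1
```

```text
time_s: 7.0
ee_pos: [0.591, -0.0137, 0.299]
orientation: [[0.303, 0.946, -0.115], [0.883, -0.324, -0.339], [-0.358, 0.001, -0.934]]
wrist_force: [0.9, 0.4, -3.0]
opening: 0.187
grasp_force: 60.0
w [([269, 20], 2281), ([365, 82], 2690), ([271, 87], 2491), ([359, 166], 4195), ([275, 187], 1959)]
s [([261, 176], 192), ([270, 187], 25), ([265, 197], 58), ([97, 314], 2937)]
t [([212, 69], 2591)]
```

```bash
python3 -m handwheel '[[[0,0,0,0,0,0],[0,0,0,0,0,0],[0,0,0,0,0,0],[0,0,0,0,0,0],[0,0,0,0,0,0],[0,0,0,0,0,0]]]'; python3 look.py p2
```

```text
time_s: 7.65
ee_pos: [0.5902, -0.0146, 0.2986]
orientation: [[0.304, 0.946, -0.116], [0.883, -0.325, -0.338], [-0.358, 0.0, -0.934]]
wrist_force: [0.2, 1.5, -2.6]
opening: 0.187
grasp_force: 60.0
w []
s [([97, 314], 2944)]
t [([212, 69], 2592)]
```

View pics/p2.png

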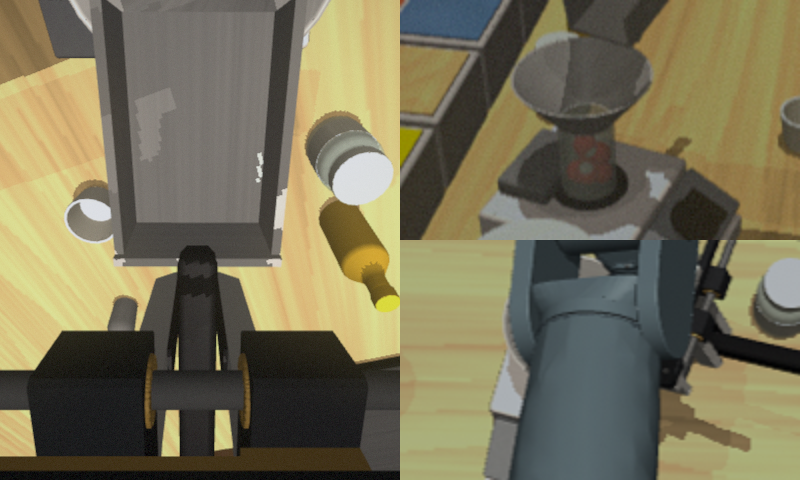

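```bash
python3 - <<'E'
from h import *
d=np.deg2rad(71); c,s=np.cos(d),np.sin(d)
R=np.array([[c,s,0],[s,-c,0],[0,0,-1.]])
print(rows([.578,-.05,.31],R)); print(rows([.5705,-.2465,.28],R))
E
```

```text
[-7.830e-02  0.000e+00  5.400e-03  1.000e-04  2.329e-01  2.000e-04]
[-4.084e-01  1.136e-01  1.961e-01  1.000e-04  2.329e-01  2.000e-04]
```

```bash
python3 -m handwheel '[[[-0.01,0,-0.01,0,0.05,0],[-0.035,0,-0.005,0,0.12,0],[-0.065,0,0,0,0.2,0],[-0.09,0.01,0.01,0,0.233,0],[-0.14,0.025,0.04,0,0.233,0],[-0.21,0.05,0.08,0,0.233,0],[-0.28,0.075,0.12,0,0.233,0],[-0.34,0.095,0.16,0,0.233,0],[-0.39,0.11,0.19,0,0.233,0],[-0.408,0.1136,0.196,0,0.233,0]]]'
python3 - <<'E'
from h import *
d=np.deg2rad(71); c,s=np.cos(d),np.sin(d)
R=np.array([[c,s,0],[s,-c,0],[0,0,-1.]])
print(rows([.5703,-.2461,.0225],R))
E
```

```text
time_s: 8.63
ee_pos: [0.5691, -0.2501, 0.278]
orientation: [[0.329, 0.944, -0.003], [0.944, -0.329, -0.0], [-0.001, -0.003, -1.0]]
wrist_force: [-0.8, 0.2, -3.2]
opening: 0.184
grasp_force: 60.0
[ 0.009   0.0011  0.5111 -0.0017  0.0007 -0.0023]
```

```bash
python3 -m handwheel '[[[0,0,0.04,0,0,0],[0,0,0.1,0,0,0],[0,0,0.17,0,0,0],[0,0,0.24,0,0,0],[0,0,0.31,0,0,0],[0,0,0.38,0,0,0],[0,0,0.43,0,0,0],[0,0,0.47,0,0,0],[0,0,0.49,0,0,0],[0,0,0.5,0,0,0]]]'
python3 -m handwheel '[[[0,0,0.006,0,0,0],[0,0,0.012,0,0,0],[0,0,0.015,0,0,0],[0,0,0.015,0,0,0],[0,0,0.015,0,0,0],[0,0,0.015,0,0,0]]]'
```

```text
time_s: 9.47
ee_pos: [0.5699, -0.2453, 0.0284]
orientation: [[0.325, 0.946, -0.002], [0.946, -0.325, 0.001], [0.001, -0.003, -1.0]]
wrist_force: [-0.1, 0.8, -2.9]
opening: 0.184
grasp_force: 60.0
time_s: 9.97
ee_pos: [0.571, -0.2466, 0.0233]
orientation: [[0.325, 0.946, 0.001], [0.946, -0.325, -0.001], [-0.0, 0.001, -1.0]]
wrist_force: [1.1, 0.5, -2.7]
opening: 0.185
grasp_force: 60.0
```

```bash
python3 -m handwheel '[[[0,0,0.001,0,0,0],[0,0,0.002,0,0,0],[0,0,0.003,0,0,0],[0,0,0.003,0,0,0]]]'
python3 -m handwheel '[[[0,0,0,0,0,0],[0,0,0,0,0,0],[0,0,0,0,0,0],[0,0,0,0,0,0],[0,0,0,0,0,0],[0,0,0,0,0,0],[0,0,0,0,0,0],[0,0,0,0,0,0]]]' 0.7 40
python3 -m handwheel '[[[0,0,-0.03,0,0,0],[0,0,-0.1,0,0,0],[0,0,-0.18,0,0,0],[0,0,-0.26,0,0,0],[0,0,-0.34,0,0,0],[0,0,-0.42,0,0,0],[0,0,-0.48,0,0,0],[0,0,-0.5,0,0,0]]]'
python3 - <<'E'
from h import *
d=np.deg2rad(71); c,s=np.cos(d),np.sin(d)
R=np.array([[c,s,0],[s,-c,0],[0,0,-1.]])
t=np.deg2rad(-13.5); sx=np.array([np.cos(t),np.sin(t),0]); sy=np.array([-sx[1],sx[0],0]); a=np.deg2rad(28)
n=-np.sin(a)*sx+np.array([0,0,np.cos(a)])
# tool z=-n ; tool x = -(bar along slicer x on panel) ; 
z=-n; x=-(np.cos(a)*sx+np.array([0,0,np.sin(a)])); y=np.cross(z,x); Rk=np.c_[x,y,z]; np.savez("k.npz",R=Rk,n=n)
P=np.array([.519,.1585,.0805])
print(rows(P+.10*n,Rk), P+.1*n)
print(rows(np.array([.45,.0,.30]),Rk))
E
```

```text
time_s: 10.3
ee_pos: [0.5707, -0.2464, 0.0213]
orientation: [[0.325, 0.946, 0.0], [0.946, -0.325, -0.0], [-0.0, 0.0, -1.0]]
wrist_force: [-0.7, 0.7, -0.1]
opening: 0.189
grasp_force: 60.0
time_s: 10.97
ee_pos: [0.5706, -0.2463, 0.021]
orientation: [[0.325, 0.946, 0.0], [0.946, -0.325, -0.0], [0.0, 0.0, -1.0]]
wrist_force: [0.2, -1.0, 0.7]
opening: 0.692
grasp_force: 0.0
time_s: 11.63
ee_pos: [0.5725, -0.2475, 0.2778]
orientation: [[0.325, 0.946, 0.008], [0.946, -0.325, -0.006], [-0.003, 0.01, -1.0]]
wrist_force: [0.3, -0.0, 0.9]
opening: 0.7
grasp_force: 0.0
[ 0.7247 -0.4609  0.2117 -0.2552 -0.2287 -1.0378] [0.47335    0.1694596  0.16879476]
[ 0.3884 -0.3923 -0.0492 -0.2552 -0.2287 -1.0378]
```

```bash
python3 - <<'E'
from h import *
o=np.zeros((520,800,3),np.uint8)
s=bot.get_image("side"); t=bot.get_image("top")
o[:,:400]=cv2.resize(s["pixels"][190:294,210:290,::-1],(400,520),interpolation=cv2.INTER_CUBIC)
o[:400,400:]=cv2.resize(t["pixels"][115:215,240:340,::-1],(400,400),interpolation=cv2.INTER_CUBIC)
o[400:,400:700]=cv2.resize(t["pixels"][180:245,380:500,::-1],(300,120))
cv2.imwrite("pics/t1.png",o)
E
```

```text
(no output)
```

View pics/t1.png

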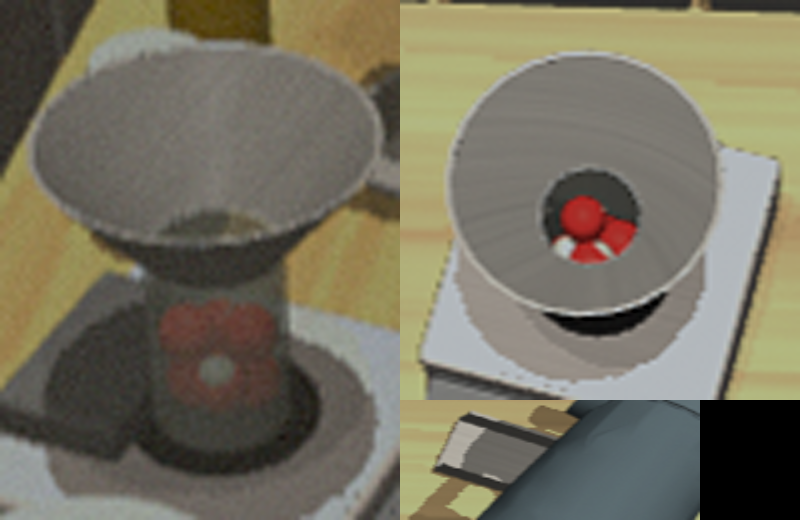

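```bash
python3 - <<'E'
from h import *
S=bot.get_image("side")
c,_=ray(S,250,250); A=np.array([.640,.130,0])
v=(c-A)[:2]; v/=np.linalg.norm(v)
for z in (.08,.084,.1,.12,.14,.17,.225):
    print(z,[((proj(S,[*(A[:2]+k*v*.026),z])-[210,190])*5).round() for k in (-1,0,1)])
h=cv2.cvtColor(S["pixels"],cv2.COLOR_RGB2HSV).astype(int); r=S["pixels"].astype(int)
m=(r[...,0]-r[...,1]>22)[235:285,235:275]; ys,xs=np.nonzero(m); print(ys.min()+235,ys.max()+235, m.sum(1))
print("rays at rows ->z on axis")
E
```

```text
0.08 [array([221., 376.]), array([223., 414.]), array([226., 453.])]
0.084 [array([220., 369.]), array([223., 407.]), array([225., 446.])]
0.1 [array([218., 340.]), array([221., 378.]), array([223., 417.])]
0.12 [array([216., 304.]), array([218., 342.]), array([221., 381.])]
0.14 [array([214., 267.]), array([216., 305.]), array([219., 343.])]
0.17 [array([210., 211.]), array([212., 247.]), array([215., 286.])]
0.225 [array([203., 102.]), array([205., 138.]), array([208., 175.])]
235 269 [ 1  1  2  2  4  5  6  3  5  2  2  2  2  1  1  4 16 20 21 23 23 22 20 14
  3  4  1  1  9  6  9  8  8  7  3  0  0  0  0  0  0  0  0  0  0  0  0  0
  0  0]
rays at rows ->z on axis
```

```bash
python3 - <<'E'
from h import *
d=dict(np.load("w1.npz")); K,R,t=cam(d); c=-R.T@t
Rt=np.array([[.326,.946,0],[.946,-.326,0],[0,0,-1]]); off=Rt.T@(c-[.5657,-.2528,.1507]); print("cam in tool",off,"axis in tool",Rt.T@R[2])
dd=np.deg2rad(71); cc,s=np.cos(dd),np.sin(dd); Rn=np.array([[cc,s,0],[s,-cc,0],[0,0,-1.]])
# aim: axis through funnel at z=.15, camera along view axis distance
ax=Rn@(Rt.T@R[2]); 
print("cam z at tcp .30:",.30-off[2])
tcp=np.array([0,0,.30]); C=np.array([.64,.13,0]); tcp[:2]=C[:2]-(Rn@off)[:2]; print(tcp,rows(tcp,Rn),proj(d,[.57,-.25,0]))
E
```

```text
cam in tool [ 0.07727599  0.00023828 -0.17901927] axis in tool [-0.26516232  0.00100553  0.96424667]
cam z at tcp .30: 0.4790192726531056
[0.6146161 0.0570117 0.3      ] [ 6.023e-01 -1.137e-01 -5.900e-02 -0.000e+00  0.000e+00  2.000e-04] [319.81521784 219.51413376]
```

```bash
python3 -m handwheel '[[[0.05,-0.01,-0.06,0,0,0],[0.13,-0.02,-0.06,0,0,0],[0.21,-0.04,-0.06,0,0,0],[0.29,-0.055,-0.06,0,0,0],[0.37,-0.07,-0.06,0,0,0],[0.45,-0.085,-0.06,0,0,0],[0.53,-0.1,-0.06,0,0,0],[0.58,-0.11,-0.06,0,0,0],[0.6,-0.114,-0.06,0,0,0],[0.6,-0.114,-0.06,0,0,0]]]'
python3 - <<'E'
from h import *
d=bot.get_image("wrist"); S=bot.get_image("side"); np.savez("w4.npz",**d)
for z in (.084,.17,.225): print(z,proj(d,[.64,.13,z]),proj(d,[.666,.13,z]))
u,v=proj(d,[.64,.13,.15]).astype(int)
o=np.zeros((480,800,3),np.uint8)
y0,x0=max(v-80,0),u-80
w=d["pixels"][y0:y0+160,x0:x0+160,::-1]; print("crop",x0,y0,w.shape); o[:,:480]=cv2.resize(w,(480,480),interpolation=cv2.INTER_CUBIC)
q=S["pixels"][235:283,236:268,::-1].astype(float); q=np.clip((q-30)*2.2,0,255).astype(np.uint8)
o[:,480:800]=cv2.resize(q,(320,480),interpolation=cv2.INTER_CUBIC)
cv2.imwrite("pics/t2.png",o)
E
```

```text
time_s: 12.62
ee_pos: [0.6131, 0.0579, 0.2976]
orientation: [[0.322, 0.947, -0.005], [0.947, -0.322, 0.001], [-0.001, -0.005, -1.0]]
wrist_force: [0.0, -0.0, 0.3]
opening: 0.697
grasp_force: 0.0
0.084 [319.6520871  137.00199191] [343.7056164  128.52898059]
0.17 [319.93936863 137.12780549] [350.7940648  126.26083855]
0.225 [320.22603027 137.25334759] [357.89179258 123.98972731]
crop 239 57 (160, 160, 3)
```

View pics/t2.png

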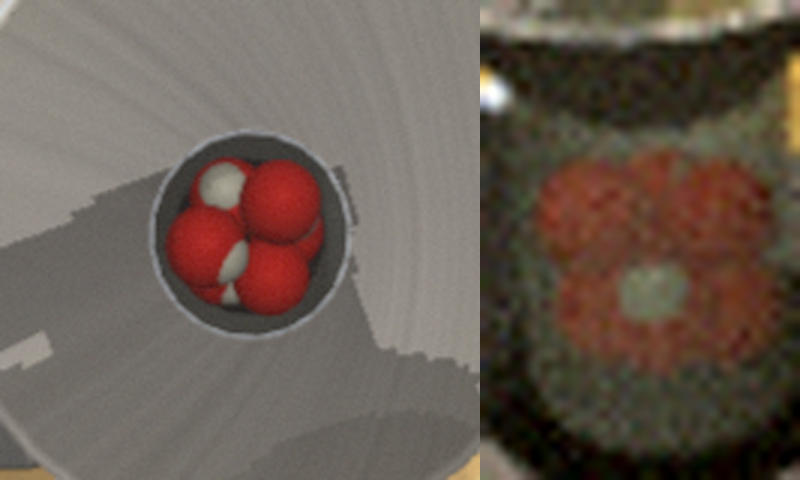

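```bash
python3 - <<'E'
from h import *
k=np.load("k.npz"); P=np.array([.519,.1585,.0805])
print(rows(np.array([.46,.02,.32]),k["R"])); print(rows(P+.10*k["n"],k["R"]))
E
```

```text
[-0.1666 -0.2676 -0.0413 -0.2609 -0.236  -1.0372]
[ 0.1252 -0.3387  0.2609 -0.2609 -0.236  -1.0372]
```

```bash
python3 -m handwheel '[[[-0.05,-0.08,-0.04,-0.02,-0.018,-0.08],[-0.1,-0.16,-0.04,-0.04,-0.036,-0.155],[-0.15,-0.24,-0.04,-0.06,-0.054,-0.23],[-0.166,-0.267,-0.041,-0.08,-0.07,-0.31],[-0.166,-0.267,-0.041,-0.1,-0.09,-0.385],[-0.166,-0.267,-0.041,-0.12,-0.107,-0.465],[-0.166,-0.267,-0.041,-0.14,-0.125,-0.54],[-0.166,-0.267,-0.041,-0.155,-0.14,-0.615],[-0.166,-0.267,-0.041,-0.175,-0.16,-0.69],[-0.166,-0.267,-0.041,-0.175,-0.16,-0.69]]]' 0.36 40
python3 - <<'E'
from h import *
k=np.load("k.npz"); P=np.array([.519,.1585,.0805])
print(rows(P+.10*k["n"],k["R"]),bot.read_state()["joints"])
E
```

```text
time_s: 13.55
ee_pos: [0.46, 0.0195, 0.3205]
orientation: [[-0.641, 0.707, 0.3], [0.691, 0.701, -0.175], [-0.334, 0.095, -0.938]]
wrist_force: [-0.1, -0.1, -0.4]
opening: 0.365
grasp_force: 0.0
[ 0.2915  0.2002  0.2401 -0.088  -0.0742 -0.3464] [-0.11901807 -0.5089594   2.06352979 -0.14521868  1.26269273 -0.86249979]
```

```bash
python3 -m handwheel '[[[0.03,0.02,0.02,-0.02,-0.016,-0.076],[0.08,0.06,0.06,-0.04,-0.032,-0.15],[0.14,0.1,0.11,-0.06,-0.05,-0.225],[0.2,0.14,0.16,-0.08,-0.066,-0.3],[0.26,0.18,0.21,-0.088,-0.074,-0.346],[0.2915,0.2,0.24,-0.088,-0.074,-0.346],[0.2915,0.2,0.24,-0.088,-0.074,-0.346],[0.2915,0.2,0.24,-0.088,-0.074,-0.346]]]' 0.36 40
python3 - <<'E'
from h import *
k=np.load("k.npz"); P=np.array([.519,.1585,.0805]);n=k["n"]
st=bot.read_state(); print(st["ee_pos"],P+.1*n,st["joints"])
d=bot.get_image("wrist"); np.savez("w5.npz",**d)
for s in (-.023,0,.023): print(proj(d,P+.013*n+s*k["R"][:,0]))
print("skirt c",proj(d,P-.017*n))
cv2.imwrite("pics/k1.png",d["pixels"][:,:,::-1])
E
```

```text
time_s: 14.22
ee_pos: [0.4736, 0.1704, 0.1681]
orientation: [[-0.86, 0.235, 0.453], [0.208, 0.972, -0.11], [-0.466, -0.0, -0.885]]
wrist_force: [0.1, 0.7, 1.3]
opening: 0.36
grasp_force: 0.0
[0.47357241 0.17036901 0.16814246] [0.47335    0.1694596  0.16879476] [ 0.24084187 -0.30635341  2.22836077 -0.3022177   0.80542075 -0.92802194]
[315.61719515 272.19273099]
[315.55736752 243.42944419]
[315.49488055 213.38763166]
skirt c [315.7398291  233.46754934]
```

View pics/k1.png

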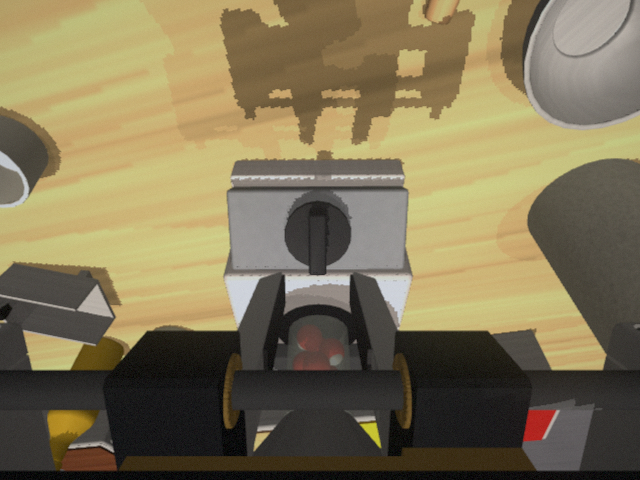

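```bash
python3 - <<'E'
from h import *
k=np.load("k.npz"); P=np.array([.519,.1585,.0805]);n=k["n"];R=k["R"];d=dict(np.load("w5.npz"))
m=(d["pixels"].max(2)<55).astype(np.uint8); m[:185]=0;m[290:]=0;m[:,:260]=0;m[:,380:]=0
c,l,s,ce=cv2.connectedComponentsWithStats(m); print(s[1:],ce[1:])
for D in (-.006,0,.006):
    Q=P+D*n-.017*n; print(D,(proj(d,Q+.027*R[:,1])-proj(d,Q-.027*R[:,1]))[0], proj(d,Q+.027*R[:,0])[1],proj(d,Q-.027*R[:,0])[1], proj(d,P+(D+.013)*n-.023*R[:,0])[1])
E
```

```text
[[ 310  187    2    1    2]
 [ 313  187    1    1    1]
 [ 325  187    1    1    1]
 [ 330  187    1    1    1]
 [ 334  187    2    2    3]
 [ 339  187    1    1    1]
 [ 341  187    1    2    2]
 [ 346  187    1    1    1]
 [ 283  188    1    1    1]
 [ 292  188    1    1    1]
 [ 308  188    1    1    1]
 [ 320  188    1    1    1]
 [ 289  201   61   74 1230]
 [ 303  211    1    1    1]
 [ 300  213    1    2    2]
 [ 298  214    1    1    1]
 [ 294  217    1    1    1]
 [ 296  216    1    1    1]
 [ 299  216    2    3    3]
 [ 292  218    1    1    1]
 [ 288  220    1    2    2]
 [ 298  221    1    1    1]
 [ 336  221    7    8   18]
 [ 287  223    2    2    3]
 [ 293  224    1    1    1]
 [ 296  225    1    1    1]
 [ 301  225    1    1    1]
 [ 303  225    1    1    1]
 [ 333  225    2    3    3]
 [ 336  224    1    1    1]
 [ 286  226    1    1    1]
 [ 291  226    1    1    1]
 [ 297  227    2    3    3]
 [ 300  227    1    1    1]
 [ 302  227    2    2    2]
 [ 285  229    1    4    4]
 [ 295  228    1    1    1]
 [ 332  229    7    4   10]
 [ 335  229    1    1    1]
 [ 341  
[... 3111 characters left out ...]
 [345.         243.        ]
 [312.         244.        ]
 [339.         245.        ]
 [320.         248.        ]
 [320.         251.        ]
 [318.5        254.5       ]
 [317.         256.        ]
 [317.         263.        ]
 [321.25       263.75      ]
 [320.         265.        ]
 [322.         268.        ]
 [313.5        272.        ]
 [316.5        272.        ]
 [321.         272.        ]
 [281.62711864 283.62711864]
 [352.32307692 283.53846154]]
-0.006 63.76123983283327 200.06816844475026 261.92480191627794 269.50365870439504
0 64.9706647487165 201.26573031616888 264.21509275358363 272.1927309917669
0.006 66.22685756908436 202.51071852193968 266.5919110716055 274.9944170186364
```

```bash
python3 -m handwheel '[[[0,0.004,0.04,0,0,0],[0,0.004,0.09,0,0,0],[0,0.004,0.14,0,0,0],[0,0.004,0.175,0,0,0],[0,0.004,0.195,0,0,0],[0,0.004,0.205,0,0,0],[0,0.004,0.21,0,0,0],[0,0.004,0.21,0,0,0]]]'
python3 -m handwheel '[[[0,0,0,0,0,0],[0,0,0,0,0,0],[0,0,0,0,0,0],[0,0,0,0,0,0],[0,0,0,0,0,0],[0,0,0,0,0,0],[0,0,0,0,0,0],[0,0,0,0,0,0]]]' 0 40
```

```text
time_s: 14.93
ee_pos: [0.524, 0.1607, 0.0787]
orientation: [[-0.857, 0.236, 0.459], [0.209, 0.972, -0.109], [-0.471, 0.003, -0.882]]
wrist_force: [-1.1, -0.2, 0.1]
opening: 0.358
grasp_force: 0.0
time_s: 15.6
ee_pos: [0.5227, 0.1592, 0.0779]
orientation: [[-0.859, 0.235, 0.455], [0.205, 0.972, -0.114], [-0.469, -0.004, -0.883]]
wrist_force: [-1.3, -13.1, 3.6]
opening: 0.14
grasp_force: 40.0
```

```bash
python3 -m handwheel '[[[0,-0.002,0.003,0,0,0],[0,-0.003,0.007,0,0,0],[0,-0.003,0.011,0,0,0],[0,-0.003,0.014,0,0,0],[0,-0.003,0.014,0,0,0]]]'
python3 - <<'E'
from h import *
st=bot.read_state();R=st["orientation"];print("tool force",R.T@st["wrist_force"],R.T@st["ft_torque"],st["ee_pos"])
E
```

```text
time_s: 16.02
ee_pos: [0.5254, 0.1583, 0.0729]
orientation: [[-0.859, 0.235, 0.455], [0.206, 0.972, -0.112], [-0.469, -0.002, -0.883]]
wrist_force: [-13.4, -6.6, 18.4]
opening: 0.136
grasp_force: 40.0
tool force [  1.54226453  -9.58019526 -21.67534877] [2.04417371 0.61044792 0.00527256] [0.52543944 0.1582851  0.07294941]
```

```bash
python3 -m handwheel '[[[0,-0.0015,-0.001,0,0,0.03],[0,-0.0015,-0.001,0,0,0.08],[0,-0.0015,-0.001,0,0,0.13],[0,-0.0015,-0.001,0,0,0.18],[0,-0.0015,-0.001,0,0,0.23],[0,-0.0015,-0.001,0,0,0.28],[0,-0.0015,-0.001,0,0,0.33],[0,-0.0015,-0.001,0,0,0.38],[0,-0.0015,-0.001,0,0,0.42],[0,-0.0015,-0.001,0,0,0.42]]]'
python3 - <<'E'
from h import *
st=bot.read_state();R=st["orientation"];k=np.load("k.npz");print("tool force",R.T@st["wrist_force"],R.T@st["ft_torque"],"start frame",k["R"].T@st["wrist_force"],st["ee_pos"],np.degrees(cv2.Rodrigues(k["R"].T@R)[0].ravel()))
E
```

```text
time_s: 16.85
ee_pos: [0.5241, 0.1563, 0.0726]
orientation: [[-0.534, 0.714, 0.453], [0.759, 0.64, -0.115], [-0.372, 0.283, -0.884]]
wrist_force: [-14.3, -13.1, 17.2]
opening: 0.137
grasp_force: 40.0
tool force [ -8.74842902 -13.73146669 -20.18261936] [ 2.7217076  -1.62323793  0.06911517] start frame [  1.47815886 -16.0952747  -20.2776599 ] [0.52414161 0.156313   0.07258903] [3.56532641e-01 1.96559843e-02 3.78748851e+01]
```

```bash
python3 -m handwheel '[[[-0.002,-0.0025,0,0,0,0.03],[-0.002,-0.0025,0,0,0,0.08],[-0.002,-0.0025,0,0,0,0.13],[-0.002,-0.0025,0,0,0,0.18],[-0.002,-0.0025,0,0,0,0.23],[-0.002,-0.0025,0,0,0,0.28],[-0.002,-0.0025,0,0,0,0.33],[-0.002,-0.0025,0,0,0,0.38],[-0.002,-0.0025,0,0,0,0.43],[-0.002,-0.0025,0,0,0,0.45]]]'
python3 -m handwheel '[[[0,0,0,0,0,0.01],[0,0,0,0,0,0.02],[0,0,0,0,0,0.03],[0,0,0,0,0,0.04],[0,0,0,0,0,0.04]]]'
python3 - <<'E'
from h import *
st=bot.read_state();R=st["orientation"];k=np.load("k.npz");print("tool force",R.T@st["wrist_force"],R.T@st["ft_torque"],"start frame",k["R"].T@st["wrist_force"],st["ee_pos"],np.degrees(cv2.Rodrigues(k["R"].T@R)[0].ravel()))
E
```

```text
time_s: 17.68
ee_pos: [0.522, 0.1553, 0.0715]
orientation: [[0.059, 0.891, 0.45], [0.993, -0.008, -0.114], [-0.098, 0.454, -0.886]]
wrist_force: [-22.8, -8.0, 22.5]
opening: 0.141
grasp_force: 40.0
time_s: 18.1
ee_pos: [0.5218, 0.1553, 0.0714]
orientation: [[0.111, 0.886, 0.45], [0.991, -0.066, -0.114], [-0.072, 0.459, -0.886]]
wrist_force: [-23.1, -8.9, 21.9]
opening: 0.137
grasp_force: 40.1
tool force [-12.90326071  -9.8214672  -28.72383137] [ 2.03267971 -2.34314594 -0.44773851] start frame [  7.70824002 -13.99193016 -28.85866888] [0.52184836 0.15530453 0.0714176 ] [5.40540460e-01 2.67853302e-02 8.17995113e+01]
```

```bash
python3 -m handwheel '[[[0,0,0,0,0,0],[0,0,0,0,0,0],[0,0,0,0,0,0],[0,0,0,0,0,0],[0,0,0,0,0,0]]]' 0.36 40
python3 -m handwheel '[[[0,0,-0.02,0,0,0],[0,0,-0.06,0,0,0],[0,0,-0.12,0,0,0],[0,0,-0.18,0,0,0],[0,0,-0.24,0,0,0],[0,0,-0.28,0,0,0],[0,0,-0.3,0,0,0],[0,0,-0.3,0,0,0]]]'
python3 - <<'E'
from h import *
o=np.zeros((600,800,3),np.uint8)
d=bot.get_image("wrist");s=bot.get_image("side");t=bot.get_image("top")
o[:300,:400]=cv2.resize(d["pixels"][:,:,::-1],(400,300)); o[300:,:400]=cv2.resize(s["pixels"][:,:,::-1],(400,300)); o[300:,400:]=cv2.resize(t["pixels"][:,:,::-1],(400,300))
o[:300,400:]=cv2.resize(s["pixels"][225:345,190:350,::-1],(400,300),interpolation=cv2.INTER_CUBIC)
cv2.imwrite("pics/f1.png",o); print(bot.read_state()["wrist_force"])
E
```

```text
time_s: 18.52
ee_pos: [0.5269, 0.1576, 0.0743]
orientation: [[0.11, 0.88, 0.462], [0.992, -0.067, -0.108], [-0.063, 0.47, -0.88]]
wrist_force: [-1.4, -1.0, 7.3]
opening: 0.359
grasp_force: 3.1
time_s: 19.18
ee_pos: [0.457, 0.1741, 0.207]
orientation: [[0.11, 0.88, 0.462], [0.992, -0.068, -0.107], [-0.062, 0.47, -0.881]]
wrist_force: [0.5, -0.5, 1.6]
opening: 0.359
grasp_force: 0.0
[-0.78548422 -0.14803952 -0.27924604]
```

View pics/f1.png

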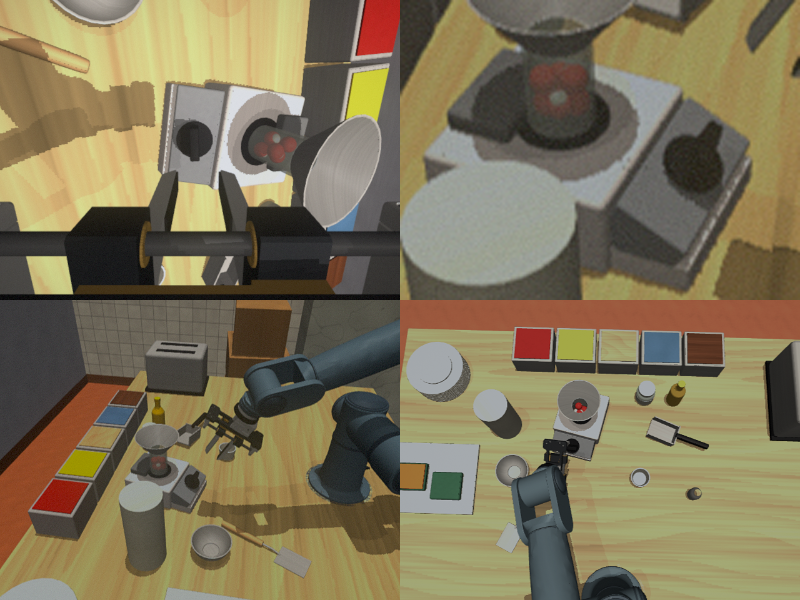

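```bash
python3 - <<'E'
from h import *
k=np.load("k.npz");n=k["n"];R=k["R"];P=np.array([.519,.1585,.0805])+.005*n
d=bot.get_image("wrist"); g=cv2.cvtColor(d["pixels"],cv2.COLOR_RGB2GRAY)
u,v=proj(d,P+.013*n).round().astype(int); print(u,v)
for a in (65,75,80,85):
    t=np.deg2rad(a); e=np.cos(t)*R[:,0]+np.sin(t)*R[:,1]; print(a,proj(d,P+.013*n+.023*e).round(1),proj(d,P+.013*n-.023*e).round(1))
w=cv2.GaussianBlur(g,(3,3),0)
for y in range(v-45,v+50,6): print(y,w[y,u-44:u+45:4])
E
```

```text
317 231
65 [308.6 205.6] [324.5 256.4]
75 [313.3 204.6] [319.9 257.3]
80 [315.7 204.5] [317.6 257.5]
85 [318.2 204.5] [315.3 257.5]
186 [173 158 128 144 152 153 153 155 153 156 154 155 156 156 159 158 160 158
 157 158 160 145 100]
192 [187 149 113 101 100 101 102 105 104 101  87  96 123 156 155 158 159 159
 158 158 159 124 108]
198 [199 144 102 102  97  92  83  43  42  41  41  44  52  54  51 129 160 156
 156 159 152 103 125]
204 [183 145  96  90  90  54  41  40  39  37  40  38  41  51  54  55  73 155
 158 156 154  98 153]
210 [152 145  79  92  58  42  39  40  40  45  48  51  48  53  53  54  52  77
 154 157 146  99 180]
216 [178 140  84  86  47  42  39  38  38  45  49  50  47  52  51  52  53  54
 133 151 120 110 201]
222 [155 129  90  76  47  41  39  38  36  45  48  50  49  50  52  52  54  53
 119 154 103 122 213]
228 [145 116 117  83  46  40  38  37  39  42  48  50  48  49  50  51  51  52
 127 154  98 157 218]
234 [146 101 138 102  56  41  38  38  38  43  47  50  50  49  50  51  52  63
 148 144 100 183 220]
240 [147 105 138 138 137  50  39  39  39  40  48  51  52  49  50  51  58 150
 153 122 112 203 221]
246 [146 112 139 138 137 146 114  47  44  41  48  52  52  50  50 109 153 152
 153 104 132 215 220]
252 [139 126 138 138 137 148 150 151 151  59  49  52  53 143 153 152 152 152
 149  99 161 219 221]
258 [126 133 138 138 138 147 150 151 150 134 113 114 122 150 152 154 154 150
 141 103 177 208 221]
264 [116 138 138 138 137 145 149 150 150 149 150 151 152 151 153 153 153 152
 123 113 208 220 221]
270 [104 146 146 144 147 148 149 149 150 152 152 151 152 152 151 151 151 153
 105 134 215 221 222]
276 [ 80  82  67 115 147 148 150 150 151 151 149 150 150 152 150 151 152 148
  99 118  63  83  82]
```

```bash
python3 -c "
from rig import bot
print(bot.job_done())"
```

```text
the job is handed in; nothing more can be done
None
```

I handed the job in at about 19 s of the 72 s limit. All six radishes are down in the feed tube with no jam, and the empty scoop is back upright on its spot. The knob was pushed in, turned clockwise to its stop and released, and the other items still look in place. From the last camera check the knob sits at about 80° (the stop is 80.2°), but I did not measure its spring-out separately.

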